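# Unclamp the slotted hanger plate and hang it on the stand

### The arm

A 6-joint arm with a two-finger parallel gripper is mounted at the origin on a cart in front of the work surface, level with it; the furniture and walls round the work are solid. World frame = base frame: x ahead of the robot, y to its left, z up, the work surface at z = 0. Lengths are in m, angles in degrees, forces in N, time in s.
With the tool pointing down it reaches from about 0.35 to 0.725 m from the base axis. Payload 4.3 kg.
Tool frame: the origin (TCP) lies between the finger pads; the fingertips stand 19 mm ahead of it and the grasp point (between the pads) is the TCP; z points along the fingers, y is the line along which they close (so a half turn about z gives the same grasp; the last joint's range is limited). The gripper opens to 85 mm and grips with 20 to 120 N. Pads are 22 mm wide; open, the fingers measure 114 mm over their backs; the gripper's body (76 mm by 85 mm) begins 54 mm behind the grasp point. The pads swing forward as they close: fully open they stand 13 mm farther back than shut.
Start: joints at [58.253, 21.618, 4.641, 73.018, 0, 83.68], TCP at [0.247, 0.519, 0.225] pointing down, gripper open.
Joint ranges: [-156.06, 156.06], [-48.1, 94.91], [-58.44, 69.94], [-101.28, 121.22], [-78.64, 73.56], [-180, 180]. Speed limits (degrees/s): [147.25, 147.25, 180, 180, 180, 180].

### API

Orientations are given as a 3x3 rotation matrix whose columns are the frame's x, y, z axes.
In Python, from station import r gives the robot as it stands.
- The arm moves only by the tool play_rows, never from a script. Its argument "motion" is a list of rows, each an object with "linear": the shift along the tool's x, y, z each as a share of 0.1 m, from -1 to 1, a list of three; "rot": the turn, a rotation vector about the tool's x, y, z each as a share of pi/2 rad, from -1 to 1, a list of three; "claw": the gripper command: -1 is shut, 1 is fully open, values between are in proportion. A call has exactly 5 rows; each row is the pose to reach, as a shift and turn from the pose commanded when the call began, along the tool's axes at that moment; what a row does not reach only later rows make up. A row lasts 1/12 s, in which the tool goes at most 41.7 mm and 7.16 degrees, less where a joint would pass 70% of its speed; a pose out of reach is approached as far as the arm can. A call with a number of a shift or a turn outside -1 to 1 is refused whole. A call with a gripper value outside its range is refused whole. The fingers move at their own pace and stop on an object; "squeeze" is the grip in N (left out, the last holds). Time passes only in rows, so rows that repeat a pose let the fingers close, or fill a call up. It gives the time, the measured TCP pose, the force, the opening and the grip force at its end, in the units of the state.
- r.get_state(): the state, without advancing time (a new reading comes with each control period).
- r.snapshot(name): name is "scene" or "top" or "wrist"; returns (picture, depth): 400x640x3 uint8, red, green, blue; 400x640 float32, m along the optical axis (not along the pixel's ray), 0 where there is no reading.
- r.camera_params(name): a dict with "camera_matrix" (3x3 intrinsics, pixels), "extrinsics" (4x4, takes a point from camera to world coordinates); the wrist camera has in their place "hand_eye" (4x4, takes a point from camera to tool coordinates, whose origin is the TCP and whose axes are the flange's). Camera axes: x right, y down, z forward; pixel columns grow to the right and rows downward; lengths in m; the calibration is good to about 2 mm. A picture is of the moment at which its call begins: read the wrist's pose just before it. camera_params takes no time and is no camera call.
- r.finish_job(): hands the job in; it is judged then, once.
The state is a dict: "clock": time; "q": joint angles; "qvel": joint speeds; "tau": joint torques, N m; "tcp_pos": TCP position; "ee_rot": TCP orientation; "force": force on the tool from outside, world axes, zero at the start; "moment": the same for the moment, N m; "grip_width": finger opening in m; "grip_force": force on a finger pad.
Only numpy, scipy, OpenCV 4.12 (cv2) and the standard library are available. Lean on these libraries where they do the work, as an engineer would, in place of code of your own. Each camera call takes 0.05 s, during which the arm holds its last target. There are 200 camera calls.

### The job

The slotted aluminium plate in the blue vise is finished: pull the red knob to slide the vise's jaw open, lift the plate out and hang it by its slot on the brass pin of the grey stand. The pin's head is too big for the slot, so slide the slot sideways over the pin behind the head, then let the plate down so that the pin seats in the notch at the slot's inner end and the plate is left hanging upright and still. The pin's height was not measured, so find it by touch or sight; never let the plate fall or lie on the bench, and leave the loose tape, battery, screwdriver and cutters where they are.

Things in the scene. Friction and masses are not known exactly. Their poses are not given: they have to be found in the camera images.
- vise: Blue vise fixed to the bench, base 165 x 132 x 18 mm. Origin on the bench below the middle of the clamped plate; z up, x normal to the plate's faces. Fixed jaw (top at 85 mm) on the +x side, dark sliding jaw (70 mm wide, top at 101 mm) on the -x side. The plate stands on the base, 18 mm up, in a nest 18 mm deep, 11.3 mm wide, which keeps it upright within about 4 degrees when the jaw is open.
- jaw (a joint): Opening of the sliding jaw in m: 0 shut on the plate, 0.040 fully open, moving along the vise's -x. About 3 N of friction; it stays where it is left. When shut, two lips on the jaw reach over the plate's shoulders and hold it down; they are clear of it from 0.012 on.
- jaw_knob (a point): Centre of the red knob on the sliding jaw: upright cylinder, 24 mm diameter, 32 mm high, this point 98 mm above the bench, 16 mm below the knob's top; moves with the jaw. At joint 0 it stands 62 mm to -x of the vise's origin; the jaw's face begins 41 mm from its axis.
- plate: Aluminium plate, 0.17-0.34 kg, 10 mm thick (x), upright, axes as the vise's. Origin: underside, below the seat; z up. Body y -50..55, z 0..75 mm; gripping tongue above, y -15..15, z 75..125. Slot z 34..48, open at the +y edge, runs level to y -6.5; at its inner end a notch, y -6.5..6.5, rises to z 58. Both go right through. Centre of mass y 0, z 48: it hangs level by the notch.
- plate_seat (a point): The seat: middle of the notch's roof, 58 mm above the plate's origin. It rests on top of the pin when the plate hangs.
- plate_mouth (a point): Middle of the slot's open end at the plate's +y edge: y = 55 mm, z = 41 mm in the plate's frame.
- stand: Grey stand fixed to the bench, base 105 x 110 x 12 mm. Origin on the bench on its tube's axis, z up. A 16 mm rod rises from the tube and carries a rigid level brass pin along -x at y = 0: 9 mm diameter, plain from x -8 to -58 mm, then a 20 mm head to x -64. The pin's axis is 85 to 115 mm above the bench, different every time, not reported. The rod ends 10 mm above it; nothing is higher.
- tape_black: Bystander: loose roll of black tape lying flat, 62 mm across, 19 mm high. Origin: centre of its underside.
- aa_cell: Bystander: loose red and white battery lying down, 50 mm long (along its y), 15 mm thick. Origin: centre of its underside.
- screwdriver: Bystander: loose screwdriver with a yellow handle, 195 mm long (along its x), 32 mm high. Origin: centre of its underside.
- side_cutters: Bystander: loose side cutters with red handles, 157 mm long, 14 mm high. Origin: centre of its underside.

How it is judged (in metres and radians):
On the way, in this order (a step that is already met when the one before it is completed fails the run):
1. the vise's jaw is slid open by more than 18 mm while the plate still stands in the nest (value of joint jaw above 0.018 m and distance of plate from where it was at the start of the episode below 0.015 m), for 0.1 s.
2. the plate is lifted out of the vise, its underside more than 40 mm above the vise's base (z of plate in the frame of vise above 0.058 m), for 0.1 s.
At the end, for the whole second after the job is handed in: The plate hangs at rest by its notch on the pin: seat within 6 mm sideways of the pin's axis, 9 to 57 mm in front of the rod's axis, 85 to 124 mm above the bench; upright within 0.2 rad, faces square to the pin within 0.4 rad, slower than 20 mm/s and 0.2 rad/s (y of plate_seat in the frame of stand between -0.006 and 0.006 m and x of plate_seat in the frame of stand between -0.057 and -0.009 m and height (world z) of plate_seat between 0.085 and 0.124 m and angle between plate's own z axis and vertical below 0.2 rad and angle between the x axis of plate and the x axis of stand, either way round below 0.4 rad and linear speed of plate below 0.02 m/s and angular speed of plate below 0.2 rad/s); the robot touches nothing.
It fails at once if the plate falls or lies on the bench (underside lower than 8 mm, or tipped by more than 1 rad) (height (world z) of plate below 0.008 m or angle between plate's own z axis and vertical above 1 rad).
It fails at once if the tape is moved more than 30 mm (distance of tape_black from where it was at the start of the episode above 0.03 m).
It fails at once if the battery is moved more than 30 mm (distance of aa_cell from where it was at the start of the episode above 0.03 m).
It fails at once if the screwdriver is moved more than 30 mm (distance of screwdriver from where it was at the start of the episode above 0.03 m).
It fails at once if the pair of cutters is moved more than 30 mm (distance of side_cutters from where it was at the start of the episode above 0.03 m).
It also fails if it takes over 58 s, if anything falls off the work surface, if the arm or the gripper's body presses on something with over 40 N, if the wrist force passes 120 N, or if a joint passes its speed limit or range.

## Working session

There is one attempt and no reset: what is moved stays moved. The work goes in short steps, Python scripts to look and compute and a tool call to move; the robot and the scene stay as the last step left them, time stands still between calls to the robot, and variables do not carry over. Pictures are saved under pics/ and viewed, at most 10 in all, crops included, and the job is handed in when it is done.

Besides the shell and the picture viewer there is one more tool, called after "Emit:" by a JSON object that holds its "op" and its "data". play_rows: Moves the arm, as the interface text tells. Shift numbers are shares of 0.1 m and turn numbers shares of pi/2 rad, none past 1 either way. Its arguments: {"type":"object","properties":{"motion":{"type":"array"},"squeeze":{"type":"number"}},"required":["motion"]}

```bash
mkdir -p pics; ls; cat > h.py <<'E'
import numpy as np, cv2
from station import r
def cam(n):
    st=r.get_state(); im,d=r.snapshot(n); p=r.camera_params(n)
    K=np.array(p["camera_matrix"])
    if n=="wrist":
        T=np.eye(4);T[:3,:3]=st["ee_rot"];T[:3,3]=st["tcp_pos"];E=T@np.array(p["hand_eye"])
    else: E=np.array(p["extrinsics"])
    v,u=np.mgrid[:400,:640]
    P=np.stack([(u-K[0,2])/K[0,0]*d,(v-K[1,2])/K[1,1]*d,d],-1)@E[:3,:3].T+E[:3,3]
    P[d==0]=np.nan
    return im,d,P,K,E
E
python3 - <<'E'
from h import *
print(r.get_state())
a=[]
for n in("scene","top"):
    im,d,P,K,E=cam(n); a.append(im); np.savez(f"{n}.npz",im=im,P=P,K=K,E=E); print(n,E.round(3).tolist(),K.tolist())
    cv2.imwrite(f"pics/{n}.png",im[...,::-1])
E
```

```text
pics
{'clock': 0.0, 'q': array([5.82545048e+01, 2.16619918e+01, 4.56260159e+00, 7.30168097e+01,
       3.98567852e-04, 8.36812803e+01]), 'qvel': array([-0.10087657,  0.05759375, -0.03502969, -0.01562139,  0.04117173,
       -0.01517796]), 'tau': array([-1.91581439e-04, -4.63605237e+01,  2.69874126e+01,  2.09337595e-02,
       -2.93774792e-04, -1.83949155e-06]), 'tcp_pos': array([0.24651501, 0.51874658, 0.22405768]), 'ee_rot': array([[-9.03134618e-01,  4.29356159e-01, -1.07297836e-03],
       [ 4.29357438e-01,  9.03133007e-01, -1.72099716e-03],
       [ 2.30121441e-04, -2.01498335e-03, -9.99997943e-01]]), 'force': array([ 0.50216146, -0.40129396,  0.04001621]), 'moment': array([ 0.00232917,  0.03910911, -0.03631647]), 'grip_force': 0.0, 'grip_width': 0.08519918427899982}
scene [[0.326, 0.662, -0.675, 1.448], [0.945, -0.214, 0.247, -0.532], [0.019, -0.718, -0.696, 1.091], [0.0, 0.0, 0.0, 1.0]] [[361.4583240647682, 0.0, 318.1255179768164], [0.0, 361.4583240647682, 199.2403011828717], [0.0, 0.0, 1.0]]
top [[0.023, -0.992, 0.124, 0.321], [-1.0, -0.025, -0.015, -0.171], [0.018, -0.123, -0.992, 1.458], [0.0, 0.0, 0.0, 1.0]] [[454.00096022303927, 0.0, 331.959324775821], [0.0, 454.00096022303927, 198.74935622285722], [0.0, 0.0, 1.0]]
```

View pics/top.png

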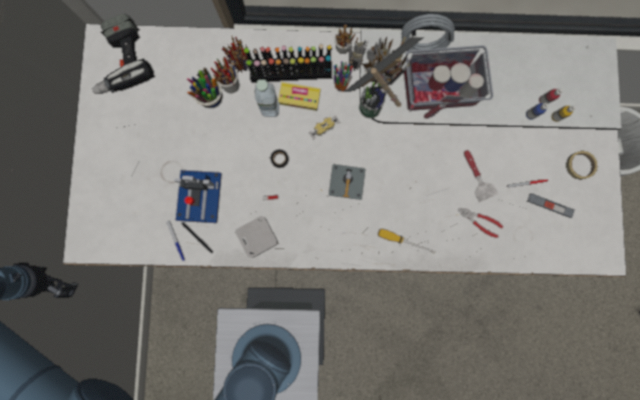

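View pics/scene.png

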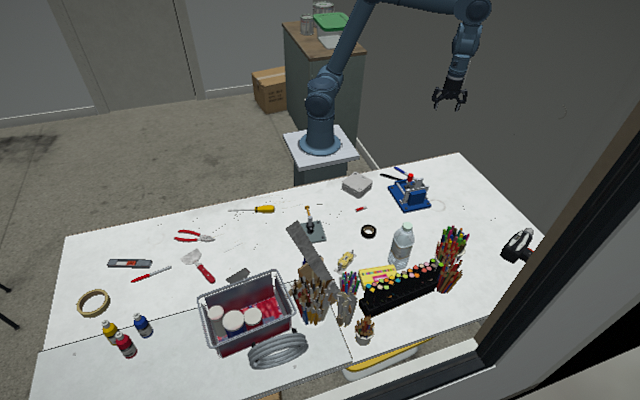

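The top view shows the vise at (198,196) with its knob at (190,200), and the stand at (348,182). I'll enlarge both and get their coordinates.

```bash
python3 - <<'E'
from h import *
z=np.load("top.npz"); im=z["im"];P=z["P"]
c1=cv2.resize(im[155:235,150:250],None,fx=4,fy=4,interpolation=2)
c2=cv2.resize(im[155:235,300:400],None,fx=4,fy=4,interpolation=2)
s=np.load("scene.npz");i2=s["im"]
c3=cv2.resize(i2[165:225,375:450],(400,320),interpolation=2)
c4=cv2.resize(i2[190:250,280:355],(400,320),interpolation=2)
cv2.imwrite("pics/crops.png",np.vstack([np.hstack([c1,c2]),np.hstack([c3,c4])])[:600,:,::-1][:,:800])
def rect(m,lo,hi,name):
    q=P[m&(P[...,2]>lo)&(P[...,2]<hi)][:,:2]
    if len(q)>5: print(name,len(q),cv2.minAreaRect(q.astype(np.float32)))
v,u=np.mgrid[:400,:640]
hsv=cv2.cvtColor(im,cv2.COLOR_RGB2HSV)
M=(abs(u-198)<40)&(abs(v-196)<40)
blue=(hsv[...,0]>95)&(hsv[...,0]<125)&(hsv[...,1]>120)
rect(M&blue,.006,.03,"visebase")
red=((hsv[...,0]<8)|(hsv[...,0]>172))&(hsv[...,1]>150)
rect(M&red,.09,.13,"knob")
for lo in np.arange(.03,.2,.015): rect(M,lo,lo+.015,f"v{lo:.3f}")
M=(abs(u-348)<30)&(abs(v-182)<30)
rect(M,.006,.02,"standbase")
for lo in np.arange(.03,.16,.015): rect(M,lo,lo+.015,f"s{lo:.3f}")
P2=s["P"];
for a in [(409,177),(410,183),(308,208),(309,213)]:print(a,P2[a[1],a[0]])
E
```

```text
visebase 789 ((0.4986443519592285, 0.23353338241577148), (0.12506826221942902, 0.1552508920431137), 88.32595825195312)
knob 52 ((0.4751121997833252, 0.2354806363582611), (0.019111268222332, 0.019279636442661285), 33.17857360839844)
v0.030 225 ((0.4495435655117035, 0.20711025595664978), (0.22619323432445526, 0.14194200932979584), 26.531164169311523)
v0.045 138 ((0.45900002121925354, 0.1910664439201355), (0.2281349152326584, 0.09207239747047424), 31.528701782226562)
v0.060 40 ((0.5284322500228882, 0.22705408930778503), (0.08138369023799896, 0.08102742582559586), 39.02167510986328)
v0.075 178 ((0.5284445285797119, 0.22982025146484375), (0.10050705820322037, 0.08592502772808075), 36.15217208862305)
v0.090 188 ((0.5254371166229248, 0.22865858674049377), (0.09391632676124573, 0.08513952791690826), 34.9282112121582)
v0.105 71 ((0.5043524503707886, 0.22786684334278107), (0.0745852142572403, 0.056337133049964905), 11.974352836608887)
v0.120 13 ((0.5335833430290222, 0.23087698221206665), (0.006669358350336552, 0.023167695850133896), 14.297274589538574)
v0.135 40 ((0.5375100374221802, 0.2341919094324112), (0.03021363914012909, 0.010192153975367546), 88.13031005859375)
standbase 903 ((0.5574958324432373, -0.24020498991012573), (0.1838342547416687, 0.18725791573524475), 86.47010040283203)
s0.045 55 ((0.5706981420516968, -0.2372666895389557), (0.04104214534163475, 0.0312332846224308), 1.4752174615859985)
s0.075 31 ((0.534062385559082, -0.23359254002571106), (0.01613343507051468, 0.06895919144153595), 82.61837005615234)
s0.090 58 ((0.5337246060371399, -0.23439355194568634), (0.015510471537709236, 0.06959186494350433), 85.59359741210938)
(409, 177) [0.4809748  0.22775386 0.10310026]
(410, 183) [0.48113641 0.24069793 0.06588988]
(308, 208) [ 0.51312892 -0.23088019  0.09149176]
(309, 213) [ 0.54008297 -0.2355655   0.09180516]
```

View pics/crops.png

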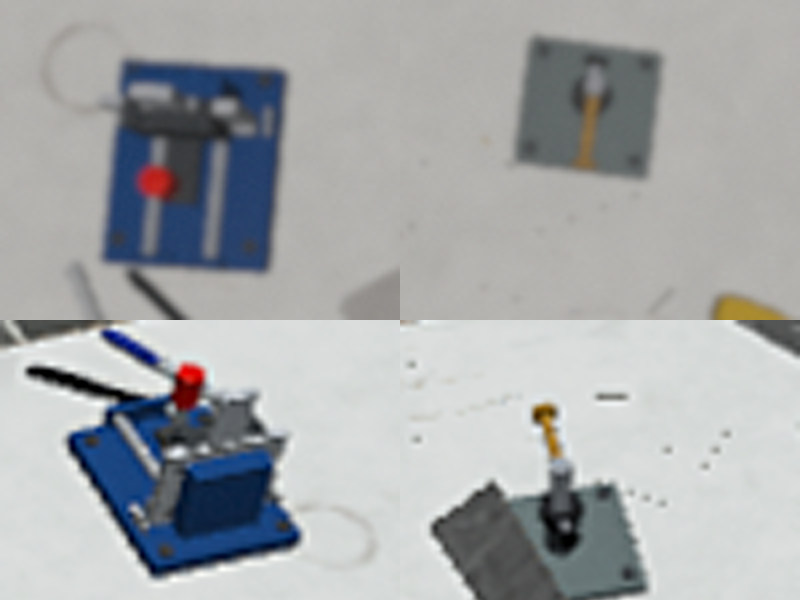

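The crops show the vise turned about -2°, the pin pointing at the robot, the stand turned about -5°, and the plate's tongue about (0.5375, 0.234). I'm moving above the vise.

Emit:
{"op": "play_rows", "data": {"motion": [{"linear": [-0.4,-0.18,0],"rot": [0,0,0],"claw": 1},{"linear": [-0.8,-0.38,0],"rot": [0,0,0],"claw": 1},{"linear": [-0.82,-0.39,0],"rot": [0,0,0],"claw": 1},{"linear": [-0.82,-0.39,0],"rot": [0,0,0],"claw": 1},{"linear": [-0.82,-0.39,0],"rot": [0,0,0],"claw": 1}], "squeeze": 40}}

```text
clock: 0.52
tcp_pos: [0.3041, 0.4488, 0.2248]
ee_rot: [[-0.903, 0.43, -0.001], [0.43, 0.903, 0.0], [0.001, -0.0, -1.0]]
force: [0.1, 0.3, -0.2]
grip_width: 0.0852
grip_force: 0.0
```

Emit:
{"op": "play_rows", "data": {"motion": [{"linear": [-0.4,-0.18,0],"rot": [0,0,0],"claw": 1},{"linear": [-0.8,-0.38,0],"rot": [0,0,0],"claw": 1},{"linear": [-0.95,-0.39,0],"rot": [0,0,0],"claw": 1},{"linear": [-0.95,-0.39,0],"rot": [0,0,0],"claw": 1},{"linear": [-0.95,-0.39,0],"rot": [0,0,0],"claw": 1}]}}

```text
clock: 0.93
tcp_pos: [0.3731, 0.3736, 0.2249]
ee_rot: [[-0.903, 0.43, -0.001], [0.43, 0.903, 0.001], [0.001, 0.0, -1.0]]
force: [-1.4, 0.3, 0.2]
grip_width: 0.0855
grip_force: 0.0
```

Emit:
{"op": "play_rows", "data": {"motion": [{"linear": [-0.4,-0.18,0],"rot": [0,0,-0.06],"claw": 1},{"linear": [-0.8,-0.38,0],"rot": [0,0,-0.12],"claw": 1},{"linear": [-0.82,-0.39,0],"rot": [0,0,-0.18],"claw": 1},{"linear": [-0.82,-0.39,0],"rot": [0,0,-0.24],"claw": 1},{"linear": [-0.82,-0.39,0],"rot": [0,0,-0.26],"claw": 1}]}}

```text
clock: 1.35
tcp_pos: [0.43, 0.3036, 0.2249]
ee_rot: [[-1.0, 0.031, -0.001], [0.031, 1.0, 0.001], [0.001, 0.001, -1.0]]
force: [-0.3, 0.4, 0.4]
grip_width: 0.0853
grip_force: 0.0
```

```bash
cat >> h.py <<'E'
def go(p,yaw):
    "units to bring the TCP to p with tool y axis at yaw deg, tool down"
    s=r.get_state();R=np.array(s["ee_rot"]);a=np.radians(yaw)
    y=np.array([np.cos(a),np.sin(a),0]);z=np.array([0,0,-1.]);T=np.stack([np.cross(y,z),y,z],1)
    from scipy.spatial.transform import Rotation as Q
    print("t",round(s["clock"],2),"tcp",s["tcp_pos"].round(4),"yawy",round(np.degrees(np.arctan2(R[1,1],R[0,1])),2),"lin",(R.T@(np.array(p)-s["tcp_pos"])/.1).round(3),"rot",(Q.from_matrix(R.T@T).as_rotvec()/(np.pi/2)).round(3),"F",s["force"].round(1),"w",round(s["grip_width"],4),"gf",round(s["grip_force"],1))
E
python3 - <<'E'
from h import *
go((.475,.2355,.105),88)
im,d,P,K,E=cam("wrist"); cv2.imwrite("pics/w1.png",im[...,::-1]); np.savez("w1.npz",im=im,P=P)
def rect(m,n):
    q=P[m][:,:2].astype(np.float32)
    if len(q)>5: print(n,len(q),cv2.minAreaRect(q), "h",np.nanmax(P[m][:,2]).round(4))
hsv=cv2.cvtColor(im,cv2.COLOR_RGB2HSV)
red=((hsv[...,0]<8)|(hsv[...,0]>172))&(hsv[...,1]>150)
Z=P[...,2]
rect(red&(Z>.108)&(Z<.12),"knobtop")
rect((Z>.137)&(Z<.15),"tongue")
E
```

```text
t 1.35 tcp [0.43   0.3036 0.2249] yawy 88.23 lin [-0.471 -0.668  1.198] rot [ 0.001 -0.     0.003] F [-0.3  0.4  0.4] w 0.0853 gf 0.0
knobtop 427 ((0.47443875670433044, 0.2387353777885437), (0.022453725337982178, 0.022396259009838104), 3.2797598838806152) h 0.1142
tongue 371 ((0.5368347764015198, 0.2362412065267563), (0.02997126244008541, 0.010999355465173721), 89.05276489257812) h 0.1431
```

View pics/w1.png

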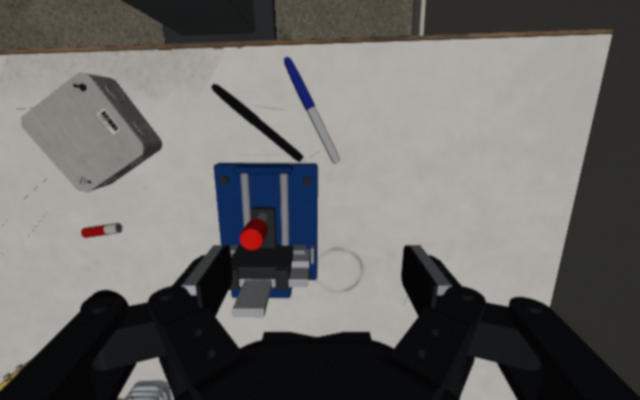

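The wrist view shows the knob at (252,238) and the tongue at (252,295), both clear to reach. Next I'll grasp the knob across y.

Emit:
{"op": "play_rows", "data": {"motion": [{"linear": [-0.25,-0.32,0.1],"rot": [0,0,0],"claw": 1},{"linear": [-0.465,-0.642,0.2],"rot": [0,0,0],"claw": 0.6},{"linear": [-0.465,-0.642,0.4],"rot": [0,0,0],"claw": 0.4},{"linear": [-0.465,-0.642,0.6],"rot": [0,0,0],"claw": 0.4},{"linear": [-0.465,-0.642,0.6],"rot": [0,0,0],"claw": 0.4}]}}

```text
clock: 1.82
tcp_pos: [0.4718, 0.2369, 0.1612]
ee_rot: [[-0.999, 0.035, -0.007], [0.035, 0.999, -0.002], [0.007, -0.002, -1.0]]
force: [-0.2, -0.8, -0.9]
grip_width: 0.0597
grip_force: 0.0
```

Emit:
{"op": "play_rows", "data": {"motion": [{"linear": [0,0,0.2],"rot": [0,0,0],"claw": 0.4},{"linear": [0,0,0.4],"rot": [0,0,0],"claw": 0.4},{"linear": [0,0,0.6],"rot": [0,0,0],"claw": 0.4},{"linear": [0,0,0.61],"rot": [0,0,0],"claw": -0.5},{"linear": [0,0,0.61],"rot": [0,0,0],"claw": -1}]}}

```text
clock: 2.23
tcp_pos: [0.4734, 0.2377, 0.1039]
ee_rot: [[-0.999, 0.034, -0.002], [0.034, 0.999, -0.0], [0.002, -0.001, -1.0]]
force: [-0.6, -0.1, 0.5]
grip_width: 0.0365
grip_force: 0.0
```

Emit:
{"op": "play_rows", "data": {"motion": [{"linear": [0,0,0],"rot": [0,0,0],"claw": -1},{"linear": [0,0,0],"rot": [0,0,0],"claw": -1},{"linear": [0,0,0],"rot": [0,0,0],"claw": -1},{"linear": [0,0,0],"rot": [0,0,0],"claw": -1},{"linear": [0,0,0],"rot": [0,0,0],"claw": -1}]}}

```text
clock: 2.65
tcp_pos: [0.4752, 0.2377, 0.1056]
ee_rot: [[-0.999, 0.035, 0.001], [0.035, 0.999, 0.003], [-0.001, 0.003, -1.0]]
force: [-3.1, 2.3, 7.0]
grip_width: 0.0196
grip_force: 39.7
```

Emit:
{"op": "play_rows", "data": {"motion": [{"linear": [0.06,0,0],"rot": [0,0,0],"claw": -1},{"linear": [0.12,0,0],"rot": [0,0,0],"claw": -1},{"linear": [0.18,0,0],"rot": [0,0,0],"claw": -1},{"linear": [0.24,0,0],"rot": [0,0,0],"claw": -1},{"linear": [0.3,0,0],"rot": [0,0,0],"claw": -1}]}}

```text
clock: 3.07
tcp_pos: [0.4465, 0.2387, 0.1056]
ee_rot: [[-0.999, 0.035, 0.005], [0.035, 0.999, 0.002], [-0.005, 0.002, -1.0]]
force: [4.1, 2.9, 5.5]
grip_width: 0.0199
grip_force: 40.1
```

Emit:
{"op": "play_rows", "data": {"motion": [{"linear": [0.03,0,0],"rot": [0,0,0],"claw": -1},{"linear": [0.05,0,0],"rot": [0,0,0],"claw": -1},{"linear": [0.05,0,0],"rot": [0,0,0],"claw": -0.2},{"linear": [0.05,0,0],"rot": [0,0,0],"claw": 0.2},{"linear": [0.05,0,0],"rot": [0,0,0],"claw": 0.3}]}}

```text
clock: 3.48
tcp_pos: [0.4379, 0.237, 0.1031]
ee_rot: [[-0.999, 0.035, -0.003], [0.035, 0.999, -0.002], [0.003, -0.002, -1.0]]
force: [-0.1, -0.8, 0.6]
grip_width: 0.0546
grip_force: 0.0
```

Emit:
{"op": "play_rows", "data": {"motion": [{"linear": [0,0,-0.2],"rot": [0,0,0],"claw": 0.3},{"linear": [0,0,-0.5],"rot": [0,0,0],"claw": 0.4},{"linear": [0,0,-0.85],"rot": [0,0,0],"claw": 0.4},{"linear": [0,0,-1],"rot": [0,0,0],"claw": 0.4},{"linear": [0,0,-1],"rot": [0,0,0],"claw": 0.4}]}}

```text
clock: 3.9
tcp_pos: [0.4414, 0.2383, 0.2074]
ee_rot: [[-0.999, 0.036, 0.005], [0.036, 0.999, 0.002], [-0.005, 0.002, -1.0]]
force: [0.7, -0.0, 0.4]
grip_width: 0.0596
grip_force: 0.0
```

```bash
python3 - <<'E'
from h import *
go((.5368,.236,.126),178)
go((.5368,.236,.126),-2)
print(r.get_state()["q"].round(1))
im,d,P,K,E=cam("wrist")
Z=P[...,2]
def rect(m,n):
    q=P[m][:,:2].astype(np.float32)
    if len(q)>5: print(n,len(q),cv2.minAreaRect(q), "h",np.nanmax(P[m][:,2]).round(4))
hsv=cv2.cvtColor(im,cv2.COLOR_RGB2HSV)
red=((hsv[...,0]<8)|(hsv[...,0]>172))&(hsv[...,1]>150)
rect(red&(Z>.108)&(Z<.12),"knobtop")
rect((Z>.137)&(Z<.15),"tongue")
im,d,P,K,E=cam("top");Z=P[...,2]
v,u=np.mgrid[:400,:640]
rect((Z>.137)&(Z<.15)&(abs(u-198)<40)&(abs(v-196)<40),"tongue top")
E
```

```text
t 3.9 tcp [0.4414 0.2383 0.2074] yawy 87.96 lin [-0.951  0.01   0.818] rot [-0.002  0.003 -1.   ] F [ 0.7 -0.   0.4] w 0.0596 gf 0.0
t 3.9 tcp [0.4414 0.2383 0.2074] yawy 87.96 lin [-0.951  0.01   0.818] rot [0.003 0.002 1.   ] F [ 0.7 -0.   0.4] w 0.0596 gf 0.0
[21.1 13.2 -9.7 66.9 -0.  23.2]
knobtop 526 ((0.43970245122909546, 0.23922507464885712), (0.022122856229543686, 0.022446027025580406), 48.966373443603516) h 0.115
tongue 436 ((0.5364794731140137, 0.2359747737646103), (0.030022678896784782, 0.010651365853846073), 87.79212951660156) h 0.1432
tongue top 39 ((0.5374513864517212, 0.2357003390789032), (0.029874371364712715, 0.009324291720986366), 88.31194305419922) h 0.1472
```

The jaw is open about 35 mm and the plate hasn't moved. I'm turning the gripper 90° over the tongue.

Emit:
{"op": "play_rows", "data": {"motion": [{"linear": [-0.25,0,0],"rot": [0,0,0.07],"claw": 0.4},{"linear": [-0.5,0,0],"rot": [0,0,0.14],"claw": 0.4},{"linear": [-0.75,0,0],"rot": [0,0,0.21],"claw": 0.4},{"linear": [-0.95,0.01,0],"rot": [0,0,0.28],"claw": 0.4},{"linear": [-0.951,0.01,0],"rot": [0,0,0.35],"claw": 0.4}]}}

```text
clock: 4.42
tcp_pos: [0.5368, 0.2345, 0.2007]
ee_rot: [[-0.83, 0.558, -0.003], [0.558, 0.83, -0.002], [0.001, -0.003, -1.0]]
force: [0.2, 0.8, 1.3]
grip_width: 0.0602
grip_force: 0.0
```

Emit:
{"op": "play_rows", "data": {"motion": [{"linear": [0,0,0],"rot": [0,0,0.07],"claw": 0.4},{"linear": [0,0,0],"rot": [0,0,0.14],"claw": 0.4},{"linear": [0,0,0],"rot": [0,0,0.21],"claw": 0.4},{"linear": [0,0,0],"rot": [0,0,0.28],"claw": 0.4},{"linear": [0,0,0],"rot": [0,0,0.35],"claw": 0.4}]}}

```text
clock: 4.83
tcp_pos: [0.5331, 0.2348, 0.2011]
ee_rot: [[-0.417, 0.909, -0.005], [0.909, 0.417, -0.002], [0.001, -0.005, -1.0]]
force: [0.9, 0.2, 0.5]
grip_width: 0.0596
grip_force: 0.0
```

Emit:
{"op": "play_rows", "data": {"motion": [{"linear": [0,0,0],"rot": [0,0,0.07],"claw": 0.4},{"linear": [0,0,0],"rot": [0,0,0.14],"claw": 0.4},{"linear": [0,0,0],"rot": [0,0,0.21],"claw": 0.4},{"linear": [0,0,0],"rot": [0,0,0.28],"claw": 0.4},{"linear": [0,0,0],"rot": [0,0,0.3],"claw": 0.4}]}}

```text
clock: 5.25
tcp_pos: [0.5331, 0.2348, 0.2011]
ee_rot: [[0.04, 0.999, -0.005], [0.999, -0.04, -0.002], [-0.002, -0.005, -1.0]]
force: [0.2, 0.1, 0.4]
grip_width: 0.0598
grip_force: 0.0
```

```bash
python3 - <<'E'
from h import *
go((.5370,.236,.124),-2)
E
```

```text
t 5.25 tcp [0.5331 0.2348 0.2011] yawy -2.28 lin [0.015 0.042 0.771] rot [-0.003  0.001 -0.003] F [0.2 0.1 0.4] w 0.0598 gf 0.0
```

Emit:
{"op": "play_rows", "data": {"motion": [{"linear": [0.015,0.042,0.15],"rot": [-0.003,0.001,-0.003],"claw": 0.3},{"linear": [0.015,0.042,0.3],"rot": [-0.003,0.001,-0.003],"claw": 0.3},{"linear": [0.015,0.042,0.5],"rot": [-0.003,0.001,-0.003],"claw": 0.3},{"linear": [0.015,0.042,0.7],"rot": [-0.003,0.001,-0.003],"claw": 0.3},{"linear": [0.015,0.042,0.77],"rot": [-0.003,0.001,-0.003],"claw": 0.2}]}}

```text
clock: 5.67
tcp_pos: [0.5352, 0.2355, 0.1215]
ee_rot: [[0.031, 1.0, -0.004], [1.0, -0.031, -0.002], [-0.002, -0.004, -1.0]]
force: [-0.4, -0.7, -1.1]
grip_width: 0.0514
grip_force: 0.0
```

Emit:
{"op": "play_rows", "data": {"motion": [{"linear": [0,0,0],"rot": [0,0,0],"claw": -0.4},{"linear": [0,0,0],"rot": [0,0,0],"claw": -1},{"linear": [0,0,0],"rot": [0,0,0],"claw": -1},{"linear": [0,0,0],"rot": [0,0,0],"claw": -1},{"linear": [0,0,0],"rot": [0,0,0],"claw": -1}], "squeeze": 60}}

```text
clock: 6.08
tcp_pos: [0.5396, 0.2371, 0.1281]
ee_rot: [[0.031, 1.0, 0.006], [1.0, -0.031, 0.002], [0.002, 0.006, -1.0]]
force: [-1.4, -0.6, 2.4]
grip_width: 0.0077
grip_force: 61.6
```

Emit:
{"op": "play_rows", "data": {"motion": [{"linear": [0,0,0],"rot": [0,0,0],"claw": -1},{"linear": [0,0,0],"rot": [0,0,0],"claw": -1},{"linear": [0,0,0],"rot": [0,0,0],"claw": -1},{"linear": [0,0,-0.02],"rot": [0,0,0],"claw": -1},{"linear": [0,0,-0.05],"rot": [0,0,0],"claw": -1}]}}

```text
clock: 6.5
tcp_pos: [0.5387, 0.2367, 0.1315]
ee_rot: [[0.031, 1.0, 0.004], [1.0, -0.031, 0.001], [0.001, 0.004, -1.0]]
force: [0.5, -0.4, -2.1]
grip_width: 0.0078
grip_force: 61.2
```

Emit:
{"op": "play_rows", "data": {"motion": [{"linear": [0,0,-0.1],"rot": [0,0,0],"claw": -1},{"linear": [0,0,-0.25],"rot": [0,0,0],"claw": -1},{"linear": [0,0,-0.4],"rot": [0,0,0],"claw": -1},{"linear": [0,0,-0.6],"rot": [0,0,0],"claw": -1},{"linear": [0,0,-0.75],"rot": [0,0,0],"claw": -1}]}}

```text
clock: 6.92
tcp_pos: [0.5388, 0.2368, 0.2088]
ee_rot: [[0.031, 1.0, 0.005], [1.0, -0.031, 0.002], [0.002, 0.005, -1.0]]
force: [-0.3, -0.2, -2.0]
grip_width: 0.0078
grip_force: 61.2
```

Emit:
{"op": "play_rows", "data": {"motion": [{"linear": [0,0,-0.1],"rot": [0,0,0],"claw": -1},{"linear": [0,0,-0.2],"rot": [0,0,0],"claw": -1},{"linear": [0,0,-0.3],"rot": [0,0,0],"claw": -1},{"linear": [0,0,-0.4],"rot": [0,0,0],"claw": -1},{"linear": [0,0,-0.4],"rot": [0,0,0],"claw": -1}]}}

```text
clock: 7.33
tcp_pos: [0.5393, 0.237, 0.249]
ee_rot: [[0.031, 1.0, 0.007], [1.0, -0.031, 0.002], [0.003, 0.007, -1.0]]
force: [-0.5, -0.0, -1.3]
grip_width: 0.0077
grip_force: 61.2
```

```bash
python3 - <<'E'
from h import *
go((.53,-.02,.246),-4)
im,d,P,K,E=cam("wrist"); cv2.imwrite("pics/w2.png",im[...,::-1])
s,ds,Ps,_,_=cam("scene")
Z=Ps[...,2]
v,u=np.mgrid[:400,:640]
cv2.imwrite("pics/w2.png",np.hstack([im[...,::-1][:, :400],cv2.resize(s[110:210,350:450],(400,400))[...,::-1]]))
E
```

```text
t 7.33 tcp [0.5393 0.237  0.249 ] yawy -1.76 lin [-2.571 -0.015  0.024] rot [ 0.005 -0.002  0.025] F [-0.5 -0.  -1.3] w 0.0077 gf 61.2
```

View pics/w2.png

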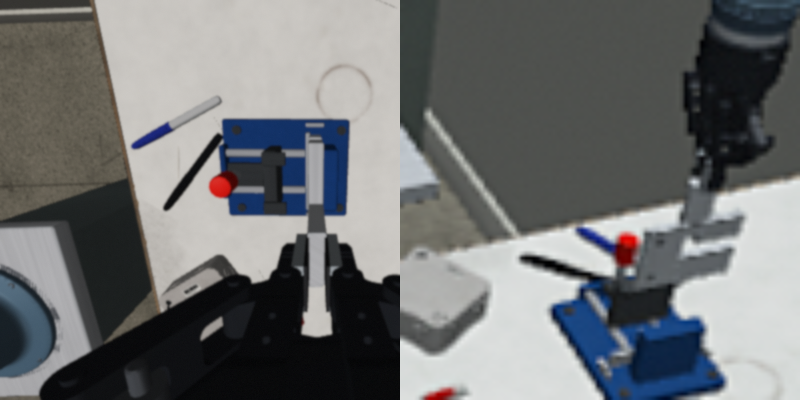

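The plate is lifted, gripped upright with its mouth facing +y. I'll raise it a little and carry it over the stand to the -y side of the pin.

Emit:
{"op": "play_rows", "data": {"motion": [{"linear": [-0.1,0,-0.05],"rot": [0,0,0],"claw": -1},{"linear": [-0.25,0,-0.1],"rot": [0,0,0],"claw": -1},{"linear": [-0.45,0,-0.15],"rot": [0,0,0],"claw": -1},{"linear": [-0.65,0,-0.2],"rot": [0,0,0],"claw": -1},{"linear": [-0.85,0,-0.2],"rot": [0,0,0],"claw": -1}]}}

```text
clock: 7.85
tcp_pos: [0.5359, 0.1496, 0.2679]
ee_rot: [[0.031, 0.999, 0.006], [1.0, -0.031, 0.001], [0.001, 0.006, -1.0]]
force: [0.0, -0.4, -2.5]
grip_width: 0.0078
grip_force: 61.2
```

Emit:
{"op": "play_rows", "data": {"motion": [{"linear": [-0.2,0,0],"rot": [0,0,0],"claw": -1},{"linear": [-0.4,0,0],"rot": [0,0,0],"claw": -1},{"linear": [-0.6,0,0],"rot": [0,0,0],"claw": -1},{"linear": [-0.8,0,0],"rot": [0,0,0],"claw": -1},{"linear": [-1,0,0],"rot": [0,0,0],"claw": -1}]}}

```text
clock: 8.27
tcp_pos: [0.5319, 0.0493, 0.2668]
ee_rot: [[0.032, 0.999, 0.004], [0.999, -0.032, 0.001], [0.001, 0.004, -1.0]]
force: [-0.0, -0.3, -3.0]
grip_width: 0.0077
grip_force: 61.2
```

Emit:
{"op": "play_rows", "data": {"motion": [{"linear": [-0.2,0,0],"rot": [0,0,0],"claw": -1},{"linear": [-0.4,0,0],"rot": [0,0,0],"claw": -1},{"linear": [-0.6,0,0],"rot": [0,0,0],"claw": -1},{"linear": [-0.8,0,0],"rot": [0,0,0],"claw": -1},{"linear": [-1,0,0],"rot": [0,0,0],"claw": -1}]}}

```text
clock: 8.68
tcp_pos: [0.5286, -0.0504, 0.2666]
ee_rot: [[0.032, 0.999, 0.004], [0.999, -0.032, 0.001], [0.001, 0.004, -1.0]]
force: [0.2, -0.0, -1.6]
grip_width: 0.0077
grip_force: 61.2
```

Emit:
{"op": "play_rows", "data": {"motion": [{"linear": [-0.2,0,0],"rot": [0,0,0],"claw": -1},{"linear": [-0.4,0,0],"rot": [0,0,0],"claw": -1},{"linear": [-0.6,0,0],"rot": [0,0,0],"claw": -1},{"linear": [-0.8,0,0],"rot": [0,0,0],"claw": -1},{"linear": [-1,0,0],"rot": [0,0,0],"claw": -1}]}}

```text
clock: 9.1
tcp_pos: [0.5253, -0.1502, 0.2664]
ee_rot: [[0.032, 0.999, 0.004], [0.999, -0.032, 0.001], [0.001, 0.004, -1.0]]
force: [0.6, 1.3, -2.4]
grip_width: 0.0081
grip_force: 61.2
```

Emit:
{"op": "play_rows", "data": {"motion": [{"linear": [-0.2,0,0],"rot": [0,0,0],"claw": -1},{"linear": [-0.4,0,0],"rot": [0,0,0],"claw": -1},{"linear": [-0.6,0,0],"rot": [0,0,0],"claw": -1},{"linear": [-0.8,0,0],"rot": [0,0,0],"claw": -1},{"linear": [-1,0,0],"rot": [0,0,0],"claw": -1}]}}

```text
clock: 9.52
tcp_pos: [0.5221, -0.2501, 0.2662]
ee_rot: [[0.032, 0.999, 0.004], [0.999, -0.032, 0.001], [0.001, 0.004, -1.0]]
force: [0.4, 0.1, -1.9]
grip_width: 0.0078
grip_force: 61.2
```

Emit:
{"op": "play_rows", "data": {"motion": [{"linear": [-0.2,0,0],"rot": [0,0,0.01],"claw": -1},{"linear": [-0.4,0,0],"rot": [0,0,0.02],"claw": -1},{"linear": [-0.6,0,0],"rot": [0,0,0.036],"claw": -1},{"linear": [-0.75,0,0],"rot": [0,0,0.036],"claw": -1},{"linear": [-0.85,0,0],"rot": [0,0,0.036],"claw": -1}]}}

```text
clock: 9.93
tcp_pos: [0.5193, -0.3356, 0.2658]
ee_rot: [[0.09, 0.996, 0.004], [0.996, -0.09, 0.001], [0.001, 0.003, -1.0]]
force: [-0.3, -0.4, -1.7]
grip_width: 0.0078
grip_force: 61.2
```

```bash
python3 - <<'E'
from h import *
go((.5206,-.328,.27),-5)
w,d,P,K,E=cam("wrist"); np.savez("w3.npz",im=w,P=P)
t,dt,Pt,_,_=cam("top"); np.savez("t3.npz",im=t,P=Pt)
s,ds,Ps,_,_=cam("scene"); np.savez("s3.npz",im=s,P=Ps)
cv2.imwrite("pics/w3.png",np.hstack([w[:,120:520],cv2.resize(s[150:250,270:370],(400,400),interpolation=2)])[...,::-1])
hsv=cv2.cvtColor(w,cv2.COLOR_RGB2HSV)
br=(hsv[...,0]>10)&(hsv[...,0]<30)&(hsv[...,1]>110)&(abs(P[...,0]-.53)<.08)&(abs(P[...,1]+.235)<.06)&(P[...,2]>.06)
q=P[br]; print(len(q)); 
for lo in np.arange(.49,.58,.008):
    m=(q[:,0]>=lo)&(q[:,0]<lo+.008)
    if m.sum()>3: print(round(lo,3),m.sum(),"y",np.median(q[m,1]).round(4),q[m,1].min().round(4),q[m,1].max().round(4),"z",np.percentile(q[m,2],[5,50,95]).round(4))
E
```

```text
t 9.93 tcp [ 0.5193 -0.3356  0.2658] yawy -5.14 lin [ 0.077  0.006 -0.042] rot [ 0.002 -0.001 -0.002] F [-0.3 -0.4 -1.7] w 0.0078 gf 61.2
487
0.498 96 y -0.232 -0.2393 -0.2239 z [0.0918 0.0954 0.0971]
0.506 56 y -0.2321 -0.2361 -0.2286 z [0.0889 0.0908 0.0924]
0.514 62 y -0.2331 -0.2367 -0.2294 z [0.0886 0.0907 0.092 ]
0.522 61 y -0.2342 -0.2375 -0.2301 z [0.0891 0.0908 0.0922]
0.53 64 y -0.2351 -0.2391 -0.2307 z [0.0882 0.0909 0.0923]
0.538 69 y -0.2357 -0.2399 -0.2316 z [0.0878 0.0907 0.0921]
0.546 71 y -0.2365 -0.2406 -0.2322 z [0.0883 0.0908 0.0921]
0.554 8 y -0.2365 -0.2408 -0.2327 z [0.0885 0.0898 0.0907]
```

View pics/w3.png

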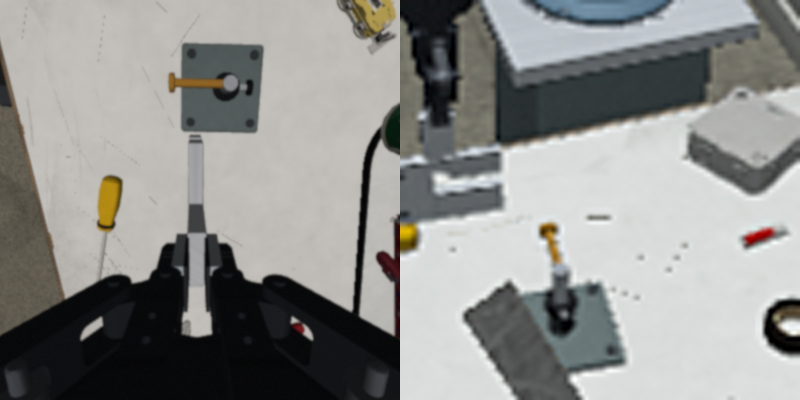

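The pin's top is at about z 0.091-0.092, so its axis is near 0.087. It runs from the head (172,83) to the rod (230,83), at about -6°. Next I'll measure the plate in the hand.

```bash
python3 - <<'E'
from h import *
for n in("s3","w3"):
    z=np.load(n+".npz");P=z["P"];X,Y,Z=P[...,0],P[...,1],P[...,2]
    m=(abs(X-.52)<.03)&(Y>-.42)&(Y<-.26)&(Z>.12)&(Z<.30)
    q=P[m];print(n,len(q))
    print("x,y,z pct",np.percentile(q,[1,10,50,90,99],axis=0).round(4).tolist())
    if n=="s3":
        for lo in np.arange(.135,.25,.006):
            k=q[(q[:,2]>=lo)&(q[:,2]<lo+.006)]
            if len(k): print(round(lo,3),len(k),np.sort(k[:,1])[[0,-1]].round(4),np.median(k[:,0]).round(4))
    else:
        e=q[(q[:,1]>-.29)]; print("edge",len(e),np.percentile(e,[2,50,98],axis=0).round(4).tolist())
        e=q[(q[:,1]>-.31)&(q[:,2]>.205)]; print("shoulder",len(e),np.percentile(e,[2,50,98],axis=0).round(4).tolist())
E
```

```text
s3 566
x,y,z pct [[0.5149, -0.3871, 0.156], [0.5206, -0.3766, 0.1653], [0.5251, -0.3391, 0.2087], [0.5304, -0.297, 0.2646], [0.5384, -0.2854, 0.2969]]
0.153 23 [-0.3855 -0.2855] 0.5248
0.159 31 [-0.3871 -0.2863] 0.5242
0.165 30 [-0.3851 -0.286 ] 0.5257
0.171 38 [-0.3879 -0.2855] 0.5257
0.177 36 [-0.3867 -0.2854] 0.5247
0.183 49 [-0.3841 -0.2859] 0.5243
0.189 23 [-0.3871 -0.2853] 0.5229
0.195 18 [-0.3834 -0.3463] 0.5227
0.201 26 [-0.3854 -0.2852] 0.5239
0.207 34 [-0.3874 -0.2853] 0.5256
0.213 35 [-0.3879 -0.2887] 0.5251
0.219 40 [-0.3877 -0.2846] 0.525
0.225 55 [-0.3873 -0.2846] 0.5243
0.231 23 [-0.3756 -0.2848] 0.5253
0.237 9 [-0.3517 -0.3271] 0.5249
0.243 13 [-0.3524 -0.3266] 0.5255
0.249 11 [-0.353 -0.326] 0.5256
w3 3737
x,y,z pct [[0.5026, -0.3834, 0.1873], [0.5106, -0.3399, 0.2289], [0.5198, -0.3239, 0.279], [0.5281, -0.2924, 0.2951], [0.5357, -0.2819, 0.2995]]
edge 313 [[0.5176, -0.2898, 0.1592], [0.5225, -0.2838, 0.2288], [0.5272, -0.2816, 0.2305]]
shoulder 738 [[0.5163, -0.3093, 0.2143], [0.5216, -0.2946, 0.2293], [0.5269, -0.2818, 0.2307]]
```

Emit:
{"op": "play_rows", "data": {"motion": [{"linear": [0,0,0.08],"rot": [0,0,0],"claw": -1},{"linear": [0,0,0.2],"rot": [0,0,0],"claw": -1},{"linear": [0,0,0.35],"rot": [0,0,0],"claw": -1},{"linear": [0,0,0.5],"rot": [0,0,0],"claw": -1},{"linear": [0,0,0.65],"rot": [0,0,0],"claw": -1}]}}

```text
clock: 10.5
tcp_pos: [0.5212, -0.3315, 0.2002]
ee_rot: [[0.085, 0.996, 0.005], [0.996, -0.085, 0.002], [0.002, 0.005, -1.0]]
force: [0.0, 0.0, -1.7]
grip_width: 0.0082
grip_force: 61.2
```

Emit:
{"op": "play_rows", "data": {"motion": [{"linear": [0,0,0.15],"rot": [0,0,0],"claw": -1},{"linear": [0,0,0.3],"rot": [0,0,0],"claw": -1},{"linear": [0,0,0.4],"rot": [0,0,0.01],"claw": -1},{"linear": [0,0,0.44],"rot": [0,0,0.01],"claw": -1},{"linear": [0,0,0.44],"rot": [0,0,0.01],"claw": -1}]}}

```text
clock: 10.92
tcp_pos: [0.5208, -0.3316, 0.1559]
ee_rot: [[0.102, 0.995, 0.003], [0.995, -0.102, 0.003], [0.003, 0.002, -1.0]]
force: [0.2, 0.1, -1.9]
grip_width: 0.008
grip_force: 61.2
```

```bash
python3 - <<'E'
from h import *
go((.5206,-.328,.157),-6)
w,d,P,K,E=cam("wrist")
hsv=cv2.cvtColor(w,cv2.COLOR_RGB2HSV)
br=(hsv[...,0]>10)&(hsv[...,0]<30)&(hsv[...,1]>110)&(abs(P[...,0]-.53)<.08)&(abs(P[...,1]+.235)<.06)&(P[...,2]>.06)
q=P[br]; k=(q[:,0]>.512)&(q[:,0]<.545)
print("pin z",np.percentile(q[k,2],[50,90,97]).round(4),"y",q[k,1].min().round(4),q[k,1].max().round(4),"slope",np.polyfit(q[k,0],q[k,1],1).round(4))
h=q[:,0]<.507;print("head top",np.percentile(q[h],[3,50,97],axis=0).round(4).tolist())
e=P[(abs(P[...,0]-.523)<.012)&(P[...,1]>-.31)&(P[...,1]<-.27)&(P[...,2]>.03)&(P[...,2]<.14)]
s=e[e[:,2]>.112];print("shoulder",len(s),np.percentile(s,[3,50,97],axis=0).round(4).tolist())
f=e[e[:,1]>-.287];c,b=np.histogram(f[:,2],bins=np.arange(.03,.14,.003));print("edge z hist",list(zip(b.round(3),c)),np.percentile(f[:,0],[3,50,97]).round(4))
s_,ds,Ps,_,_=cam("scene")
cv2.imwrite("pics/w4.png",np.hstack([cv2.resize(w[0:250,220:470],(400,400)),cv2.resize(s_[170:250,260:340],(400,400),interpolation=2)])[...,::-1])
E
```

```text
t 10.92 tcp [ 0.5208 -0.3316  0.1559] yawy -5.85 lin [ 0.036 -0.005 -0.011] rot [ 0.002 -0.002  0.002] F [ 0.2  0.1 -1.9] w 0.008 gf 61.2
pin z [0.0907 0.092  0.0924] y -0.2401 -0.2287 slope [-0.1106 -0.1759]
head top [[0.4998, -0.2398, 0.0892], [0.503, -0.2322, 0.095], [0.5067, -0.224, 0.0973]]
shoulder 789 [[0.5181, -0.3089, 0.118], [0.5234, -0.293, 0.1194], [0.5287, -0.2783, 0.1206]]
edge z hist [(np.float64(0.03), np.int64(0)), (np.float64(0.033), np.int64(0)), (np.float64(0.036), np.int64(0)), (np.float64(0.039), np.int64(0)), (np.float64(0.042), np.int64(0)), (np.float64(0.045), np.int64(1)), (np.float64(0.048), np.int64(10)), (np.float64(0.051), np.int64(0)), (np.float64(0.054), np.int64(0)), (np.float64(0.057), np.int64(1)), (np.float64(0.06), np.int64(9)), (np.float64(0.063), np.int64(2)), (np.float64(0.066), np.int64(0)), (np.float64(0.069), np.int64(5)), (np.float64(0.072), np.int64(6)), (np.float64(0.075), np.int64(10)), (np.float64(0.078), np.int64(16)), (np.float64(0.081), np.int64(0)), (np.float64(0.084), np.int64(0)), (np.float64(0.087), np.int64(0)), (np.float64(0.09), np.int64(0)), (np.float64(0.093), np.int64(0)), (np.float64(0.096), np.int64(13)), (np.float64(0.099), np.int64(0)), (np.float64(0.102), np.int64(5)), (np.float64(0.105), np.int64(9)), (np.float64(0.108), np.int64(1)), (np.float64(0.111), np.int64(14)), (np.float64(0.114), np.int64(0)), (np.float64(0.117), np.int64(187)), (np.float64(0.12), np.int64(49)), (np.float64(0.123), np.int64(0)), (np.float64(0.126), np.int64(0)), (np.float64(0.129), np.int64(0)), (np.float64(0.132), np.int64(0)), (np.float64(0.135), np.int64(0))] [0.5199 0.5245 0.5291]
```

View pics/w4.png

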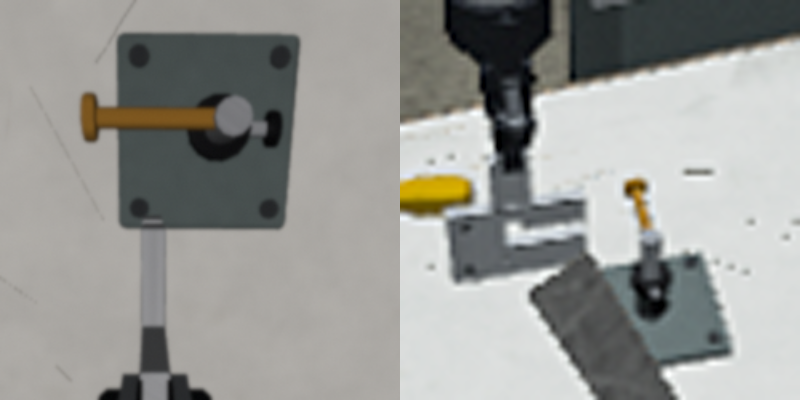

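The wrist view shows the plate's edge at (152,222) facing the middle of the pin. The slot's middle is about 1.5 mm below the pin's axis, so I'll raise the plate slightly and slide it sideways in stages, watching the force.

Emit:
{"op": "play_rows", "data": {"motion": [{"linear": [0.05,0,-0.016],"rot": [0,0,0],"claw": -1},{"linear": [0.13,0,-0.016],"rot": [0,0,0],"claw": -1},{"linear": [0.21,0,-0.016],"rot": [0,0,0],"claw": -1},{"linear": [0.28,0,-0.016],"rot": [0,0,0],"claw": -1},{"linear": [0.33,0,-0.016],"rot": [0,0,0],"claw": -1}]}}

```text
clock: 11.43
tcp_pos: [0.5251, -0.2988, 0.1591]
ee_rot: [[0.102, 0.995, 0.005], [0.995, -0.102, 0.002], [0.002, 0.005, -1.0]]
force: [-0.0, 0.6, -3.3]
grip_width: 0.0073
grip_force: 61.2
```

Emit:
{"op": "play_rows", "data": {"motion": [{"linear": [0.03,0,0],"rot": [0,0,0],"claw": -1},{"linear": [0.07,0,0],"rot": [0,0,0],"claw": -1},{"linear": [0.11,0,0],"rot": [0,0,0],"claw": -1},{"linear": [0.15,0,0],"rot": [0,0,0],"claw": -1},{"linear": [0.18,0,0],"rot": [0,0,0],"claw": -1}]}}

```text
clock: 11.85
tcp_pos: [0.5267, -0.2818, 0.1587]
ee_rot: [[0.103, 0.995, 0.005], [0.995, -0.103, 0.002], [0.002, 0.005, -1.0]]
force: [-0.3, 0.2, -2.2]
grip_width: 0.0082
grip_force: 61.2
```

```bash
python3 - <<'E'
from h import *
go((.5294,-.233,.1575),-6)
w,d,P,K,E=cam("wrist")
e=P[(abs(P[...,0]-.527)<.014)&(P[...,1]>-.26)&(P[...,1]<-.2)&(P[...,2]>.11)&(P[...,2]<.13)]
print("shoulder",len(e),np.percentile(e,[3,50,97],axis=0).round(4).tolist())
hsv=cv2.cvtColor(w,cv2.COLOR_RGB2HSV)
br=(hsv[...,0]>10)&(hsv[...,0]<30)&(hsv[...,1]>110)&(abs(P[...,0]-.53)<.08)&(abs(P[...,1]+.235)<.06)&(P[...,2]>.06)
q=P[br&(P[...,0]>.534)&(P[...,0]<.55)];print("pin",len(q),np.percentile(q,[3,50,97],axis=0).round(4).tolist())
s_,ds,Ps,_,_=cam("scene")
cv2.imwrite("pics/w5.png",np.hstack([cv2.resize(w[50:250,220:420],(400,400)),cv2.resize(s_[180:240,270:330],(400,400),interpolation=2)])[...,::-1])
E
```

```text
t 11.85 tcp [ 0.5267 -0.2818  0.1587] yawy -5.9 lin [ 0.488 -0.024  0.013] rot [ 0.003 -0.001  0.001] F [-0.3  0.2 -2.2] w 0.0082 gf 61.2
shoulder 796 [[0.5241, -0.2588, 0.1207], [0.5295, -0.2433, 0.1222], [0.5347, -0.2285, 0.1235]]
pin 213 [[0.5367, -0.2395, 0.0886], [0.5433, -0.2352, 0.0908], [0.5497, -0.2314, 0.0923]]
```

View pics/w5.png

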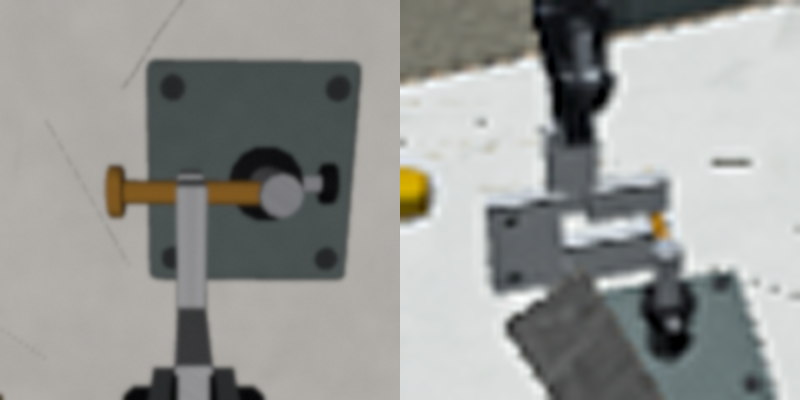

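The pin is in the slot's mouth with no contact force. Next I'll slide in to the notch.

Emit:
{"op": "play_rows", "data": {"motion": [{"linear": [0.04,0,0.01],"rot": [0,0,0],"claw": -1},{"linear": [0.1,0,0.01],"rot": [0,0,0],"claw": -1},{"linear": [0.16,0,0.01],"rot": [0,0,0],"claw": -1},{"linear": [0.22,0,0.01],"rot": [0,0,0],"claw": -1},{"linear": [0.26,0,0.01],"rot": [0,0,0],"claw": -1}]}}

```text
clock: 12.37
tcp_pos: [0.5294, -0.2553, 0.1578]
ee_rot: [[0.102, 0.995, 0.005], [0.995, -0.102, 0.002], [0.002, 0.004, -1.0]]
force: [0.6, -0.0, -2.8]
grip_width: 0.008
grip_force: 61.2
```

Emit:
{"op": "play_rows", "data": {"motion": [{"linear": [0.05,0,0],"rot": [0,0,0],"claw": -1},{"linear": [0.11,0,0],"rot": [0,0,0],"claw": -1},{"linear": [0.17,0,0],"rot": [0,0,0],"claw": -1},{"linear": [0.21,0,0],"rot": [0,0,0],"claw": -1},{"linear": [0.21,0,0],"rot": [0,0,0],"claw": -1}]}}

```text
clock: 12.78
tcp_pos: [0.5316, -0.2343, 0.1579]
ee_rot: [[0.102, 0.995, 0.005], [0.995, -0.102, 0.002], [0.002, 0.005, -1.0]]
force: [-0.2, -0.3, -2.6]
grip_width: 0.0076
grip_force: 61.2
```

```bash
cat > m.py <<'E'
from h import *
go((.5294,-.233,.1575),-6)
w,d,P,K,E=cam("wrist")
e=P[(abs(P[...,0]-.527)<.025)&(P[...,1]>-.215)&(P[...,1]<-.16)&(P[...,2]>.095)&(P[...,2]<.14)]
print("shoulder",len(e),np.percentile(e,[3,50,97],axis=0).round(4).tolist())
hsv=cv2.cvtColor(w,cv2.COLOR_RGB2HSV)
br=(hsv[...,0]>10)&(hsv[...,0]<30)&(hsv[...,1]>110)&(abs(P[...,1]+.235)<.03)&(P[...,2]>.06)
q=P[br&(P[...,0]>.5)&(P[...,0]<.56)]
if len(q): print("pin",len(q),np.percentile(q,[3,50,97],axis=0).round(4).tolist())
s_,ds,Ps,_,_=cam("scene")
cv2.imwrite("pics/m.png",np.hstack([cv2.resize(w[50:250,220:420],(400,400)),cv2.resize(s_[180:240,270:330],(400,400),interpolation=2)])[...,::-1])
E
python3 m.py
```

```text
t 12.78 tcp [ 0.5316 -0.2343  0.1579] yawy -5.83 lin [ 0.011 -0.024  0.004] rot [ 0.003 -0.002  0.002] F [-0.2 -0.3 -2.6] w 0.0076 gf 61.2
shoulder 876 [[0.5288, -0.2136, 0.1092], [0.5342, -0.1963, 0.1214], [0.5396, -0.1807, 0.1226]]
pin 647 [[0.5011, -0.2383, 0.0885], [0.5193, -0.2324, 0.091], [0.5542, -0.2226, 0.0969]]
```

Emit:
{"op": "play_rows", "data": {"motion": [{"linear": [0.008,0,0],"rot": [0,0,0],"claw": -1},{"linear": [0.008,0,0.03],"rot": [0,0,0],"claw": -1},{"linear": [0.008,0,0.06],"rot": [0,0,0],"claw": -1},{"linear": [0.008,0,0.09],"rot": [0,0,0],"claw": -1},{"linear": [0.008,0,0.11],"rot": [0,0,0],"claw": -1}]}}

```text
clock: 13.3
tcp_pos: [0.5314, -0.2346, 0.1462]
ee_rot: [[0.103, 0.995, 0.004], [0.995, -0.103, 0.002], [0.002, 0.004, -1.0]]
force: [-0.2, -0.7, -2.6]
grip_width: 0.0079
grip_force: 61.2
```

Emit:
{"op": "play_rows", "data": {"motion": [{"linear": [0,0,0.005],"rot": [0,0,0],"claw": -1},{"linear": [0,0,0.01],"rot": [0,0,0],"claw": -1},{"linear": [0,0,0.015],"rot": [0,0,0],"claw": -1},{"linear": [0,0,0.02],"rot": [0,0,0],"claw": -1},{"linear": [0,0,0.02],"rot": [0,0,0],"claw": -1}]}}

```text
clock: 13.72
tcp_pos: [0.5317, -0.2346, 0.1449]
ee_rot: [[0.103, 0.995, 0.005], [0.995, -0.103, 0.001], [0.002, 0.005, -1.0]]
force: [0.4, -0.5, -1.5]
grip_width: 0.0077
grip_force: 61.2
```

```bash
python3 m.py
```

```text
t 13.72 tcp [ 0.5317 -0.2346  0.1449] yawy -5.9 lin [ 0.014 -0.024 -0.126] rot [ 0.003 -0.001  0.001] F [ 0.4 -0.5 -1.5] w 0.0077 gf 61.2
shoulder 849 [[0.5289, -0.2138, 0.1068], [0.5343, -0.1971, 0.1084], [0.5396, -0.1814, 0.1096]]
pin 733 [[0.5011, -0.2382, 0.0881], [0.5187, -0.2323, 0.091], [0.5539, -0.2229, 0.0966]]
```

View pics/m.png

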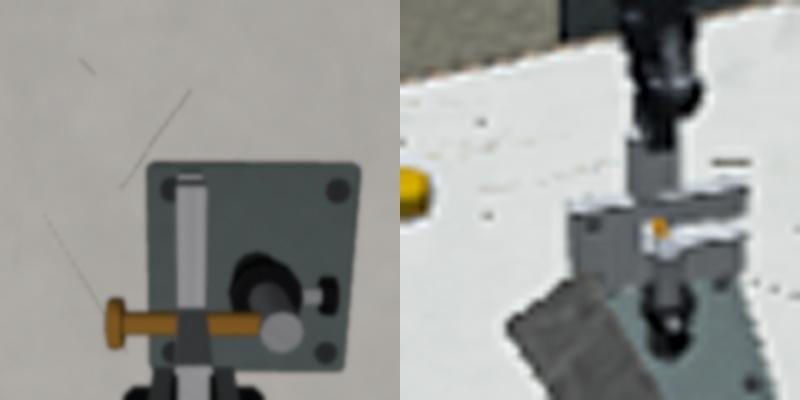

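The pin is in the notch, since the plate has come down 13 mm without contact. I'll lower in small steps until it seats.

Emit:
{"op": "play_rows", "data": {"motion": [{"linear": [0,0,0.005],"rot": [0,0,0],"claw": -1},{"linear": [0,0,0.01],"rot": [0,0,0],"claw": -1},{"linear": [0,0,0.01],"rot": [0,0,0],"claw": -1},{"linear": [0,0,0.01],"rot": [0,0,0],"claw": -1},{"linear": [0,0,0.01],"rot": [0,0,0],"claw": -1}]}}

```text
clock: 14.23
tcp_pos: [0.5321, -0.2348, 0.1446]
ee_rot: [[0.103, 0.995, 0.006], [0.995, -0.103, 0.001], [0.002, 0.006, -1.0]]
force: [0.1, 0.9, 3.4]
grip_width: 0.0078
grip_force: 61.9
```

Emit:
{"op": "play_rows", "data": {"motion": [{"linear": [0,0,0.005],"rot": [0,0,0],"claw": -1},{"linear": [0,0,0.01],"rot": [0,0,0],"claw": -1},{"linear": [0,0,0.01],"rot": [0,0,0],"claw": -1},{"linear": [0,0,0.01],"rot": [0,0,0],"claw": -1},{"linear": [0,0,0.01],"rot": [0,0,0],"claw": -1}]}}

```text
clock: 14.65
tcp_pos: [0.5325, -0.2349, 0.1444]
ee_rot: [[0.103, 0.995, 0.007], [0.995, -0.103, 0.0], [0.001, 0.007, -1.0]]
force: [-0.6, 0.8, 7.9]
grip_width: 0.0078
grip_force: 62.5
```

Seated: the upward force is rising. I'll ease off the pressure and open gently.

Emit:
{"op": "play_rows", "data": {"motion": [{"linear": [0,0,-0.008],"rot": [0,0,0],"claw": -1},{"linear": [0,0,-0.015],"rot": [0,0,0],"claw": -1},{"linear": [0,0,-0.015],"rot": [0,0,0],"claw": -1},{"linear": [0,0,-0.015],"rot": [0,0,0],"claw": -1},{"linear": [0,0,-0.015],"rot": [0,0,0],"claw": -1}], "squeeze": 20}}

```text
clock: 15.07
tcp_pos: [0.5319, -0.2348, 0.1446]
ee_rot: [[0.103, 0.995, 0.005], [0.995, -0.103, 0.001], [0.002, 0.005, -1.0]]
force: [-0.3, -0.0, 4.3]
grip_width: 0.0073
grip_force: 61.9
```

Emit:
{"op": "play_rows", "data": {"motion": [{"linear": [0,0,0],"rot": [0,0,0],"claw": -0.75},{"linear": [0,0,0],"rot": [0,0,0],"claw": -0.7},{"linear": [0,0,0],"rot": [0,0,0],"claw": -0.6},{"linear": [0,0,0],"rot": [0,0,0],"claw": -0.5},{"linear": [0,0,0],"rot": [0,0,0],"claw": -0.4}]}}

```text
clock: 15.48
tcp_pos: [0.5315, -0.2345, 0.144]
ee_rot: [[0.103, 0.995, 0.004], [0.995, -0.103, 0.002], [0.002, 0.004, -1.0]]
force: [0.9, 1.4, -0.4]
grip_width: 0.0262
grip_force: 0.0
```

Emit:
{"op": "play_rows", "data": {"motion": [{"linear": [0,0,0],"rot": [0,0,0],"claw": -0.2},{"linear": [0,0,0],"rot": [0,0,0],"claw": 0},{"linear": [0,0,0],"rot": [0,0,0],"claw": 0},{"linear": [0,0,0],"rot": [0,0,0],"claw": 0},{"linear": [0,0,0],"rot": [0,0,0],"claw": 0}]}}

```text
clock: 15.9
tcp_pos: [0.5317, -0.2346, 0.1444]
ee_rot: [[0.103, 0.995, 0.005], [0.995, -0.103, 0.001], [0.002, 0.005, -1.0]]
force: [-0.5, -0.6, -0.4]
grip_width: 0.0427
grip_force: 0.0
```

```bash
python3 m.py
```

```text
t 15.9 tcp [ 0.5317 -0.2346  0.1444] yawy -5.9 lin [ 0.014 -0.024 -0.131] rot [ 0.003 -0.001  0.001] F [-0.5 -0.6 -0.4] w 0.0427 gf 0.0
shoulder 863 [[0.5289, -0.2138, 0.1009], [0.5343, -0.1967, 0.1124], [0.5396, -0.1819, 0.1148]]
pin 757 [[0.501, -0.239, 0.0885], [0.5194, -0.2324, 0.0911], [0.5539, -0.2233, 0.0967]]
```

View pics/m.png

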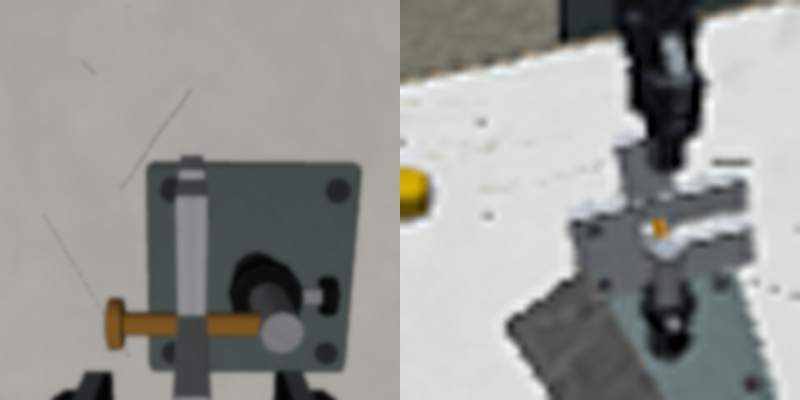

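The plate hangs on the pin, with its +y end swung up a little. I'll raise the hand clear, let it settle, and measure the tilt.

Emit:
{"op": "play_rows", "data": {"motion": [{"linear": [0,0,-0.1],"rot": [0,0,0],"claw": 0.2},{"linear": [0,0,-0.25],"rot": [0,0,0],"claw": 0.3},{"linear": [0,0,-0.45],"rot": [0,0,0],"claw": 0.3},{"linear": [0,0,-0.65],"rot": [0,0,0],"claw": 0.3},{"linear": [0,0,-0.8],"rot": [0,0,0],"claw": 0.3}]}}

```text
clock: 16.42
tcp_pos: [0.5317, -0.2349, 0.227]
ee_rot: [[0.103, 0.995, 0.007], [0.995, -0.103, 0.0], [0.001, 0.007, -1.0]]
force: [0.4, 0.3, 0.6]
grip_width: 0.0558
grip_force: 0.0
```

```bash
cat > tilt.py <<'E'
from h import *
for i in range(8):
    w,d,P,K,E=cam("wrist"); X,Y,Z=P[...,0],P[...,1],P[...,2]
    e=P[(abs(X-.531)<.02)&(Y>-.214)&(Y<-.165)&(Z>.088)&(Z<.14)]
    y0,y1=np.percentile(e[:,1],[10,90]);e=e[(e[:,1]>y0)&(e[:,1]<y1)]
    a=np.polyfit(e[:,1],e[:,2],1)
    s,ds,Q,_,_=cam("scene"); t=Q[(abs(Q[...,0]-.53)<.025)&(Q[...,1]>-.31)&(Q[...,1]<-.17)&(Q[...,2]>.02)&(Q[...,2]<.2)]
    tt=t[t[:,2]>.12]
    print(round(r.get_state()["clock"],2),len(e),"shoulder slope deg",np.degrees(np.arctan(a[0])).round(2),"tongue",len(tt),np.median(tt,axis=0).round(4))
cv2.imwrite("pics/e.png",np.hstack([cv2.resize(w[50:300,200:450],(400,400)),cv2.resize(s[180:240,270:330],(400,400),interpolation=2)])[...,::-1])
E
python3 tilt.py
```

```text
16.52 339 shoulder slope deg 4.69 tongue 71 [ 0.5365 -0.2445  0.1442]
16.62 337 shoulder slope deg 5.46 tongue 68 [ 0.5366 -0.2431  0.1455]
16.72 351 shoulder slope deg 5.33 tongue 69 [ 0.5364 -0.2427  0.1434]
16.82 344 shoulder slope deg 4.47 tongue 72 [ 0.5369 -0.2441  0.1443]
16.92 344 shoulder slope deg 4.74 tongue 73 [ 0.5368 -0.2433  0.1426]
17.02 344 shoulder slope deg 4.78 tongue 68 [ 0.5364 -0.2433  0.1439]
17.12 352 shoulder slope deg 5.72 tongue 72 [ 0.5361 -0.2443  0.1428]
17.22 342 shoulder slope deg 5.13 tongue 69 [ 0.536  -0.2433  0.1448]
```

The tilt holds steady at about 5° (0.09 rad). From the plate's corner, the seat works out to within about 1 mm of the pin's axis. The gripper is clear, so I'm handing in.

```bash
python3 -c "
from station import r
print(r.finish_job())"
```

```text
the job is handed in; nothing more can be done
None
```

The job is handed in: the plate hangs by its notch on the brass pin, still and tilted about 5° (limit about 11°), with the gripper clear and none of the loose items touched; the judge's verdict was not shown.

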